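# Lock the neck rest into the bench's spring bayonet socket and hold it home

### The arm

A 7-joint arm with a two-finger parallel gripper is mounted at the origin on the work surface. World frame = base frame: x ahead of the robot, y to its left, z up, the work surface at z = 0. Lengths are in m, angles in degrees, forces in N, time in s.
With the tool pointing down it reaches from about 0.4 to 0.85 m from the base axis. Payload 4.5 kg.
Tool frame: the origin (TCP) lies at the very end of the fingers, on their centre line; the grasp point (between the pads) lies 19 mm behind it; y points along the fingers, x is the direction in which the jaws open and shut, and the axes are right-handed (so a half turn about y gives the same grasp; the last joint's range is limited). The gripper opens to 85 mm and grips with 20 to 120 N. Pads are 22 mm wide; open, the fingers measure 114 mm over their backs; the gripper's body (76 mm by 85 mm) begins 54 mm behind the grasp point. The pads swing forward as they close: fully open they stand 13 mm farther back than shut.
Start: joints at [79.057, 39.483, -11.15, 89.685, 9.013, 51.709, -12.324], TCP at [0.139, -0.609, 0.231] pointing down, gripper open.
Joint ranges: [-172.22, 172.22], [-26.19, 119.32], [-84.43, 86.54], [7.71, 146.69], [-57.33, 237.33], [2.42, 119.75], [-152.13, 152.13]. Speed limits (degrees/s): [147.25, 147.25, 180, 180, 180, 180, 180].

### API

Orientations are given as [roll, pitch, yaw] about the fixed x, y, z axes, in that order (R = Rz(yaw) Ry(pitch) Rx(roll)).
In Python, from cell import status, vision, job gives the robot as it stands. The module is installed in compiled form; this text tells all that it offers.
- The arm moves only by the shell command python3 -m jog 'ROWS'. ROWS is JSON, a list that holds one entry, the list of rows, each a list of 7 numbers: the shift along the tool's x, y, z in mm, then the turn, a rotation vector about the tool's x, y, z in rad, then the closure, from -1 (fully open) to 1 (shut). In form: [[[x, y, z, ax, ay, az, jaw], ...]]. A call has 1 to 10 rows; each row shifts and turns the commanded pose from where the row before left it, along the tool's axes as they then stand; what a row does not reach is not made up. A row lasts 1/8 s, in which the tool goes at most 62.5 mm and 10.7 degrees, less where a joint would pass 70% of its speed; a pose out of reach is approached as far as the arm can. A call with a gripper value outside its range is refused whole. The fingers move at their own pace and stop on an object; the grip force is fixed at half the most. Time passes only in rows, so rows that do not move let the fingers close. It gives the time, the measured TCP pose, the force and the opening at its end, in the units of the state.
- status.get_state(): the state, without advancing time (a new reading comes with each control period).
- vision.get_image(name): name is "scene" or "top" or "wrist"; returns (picture, depth): 420x560x3 uint8, blue, green, red; 420x560 float32, m along the optical axis (not along the pixel's ray), 0 where there is no reading.
- vision.get_calibration(name): a dict with "K" (3x3 intrinsics, pixels), "dist" ([k1, k2, p1, p2, k3] as OpenCV has them; the pictures are not rectified), "R" (3x3) and "t" (3): a world point X has camera coordinates R X + t; the wrist camera has in their place "T_tool_cam" (4x4, takes a point from camera to tool coordinates, whose origin is the TCP and whose axes are the tool frame's). Camera axes: x right, y down, z forward; pixel columns grow to the right and rows downward; lengths in m; the calibration is good to about 2 mm. A picture is of the moment at which its call begins: read the wrist's pose just before it. get_calibration takes no time and is no camera call.
- job.finish_job(): hands the job in, once; it reports no verdict.
Trained networks look in the newest picture that a camera, given by its name, has taken for a name from the list of things; names that differ only in an ending like _2 or _b are one class to them, and where a whole thing is asked for, a point or a joint stands for the part that bears it (a point fixed in the world has none). Each returns a list of dicts, best first, with "score" (0 to 1); they miss things now and then, are a little off and sometimes report something else, mostly with a low value. They report only what shows in the picture. A call takes as long as a camera call. They do not tell look-alikes from the thing itself.
- vision.recognise(name, camera): "centre" ([x, y, z] in m, in world coordinates, good to about 4 mm: the middle of the surface that is visible of it).
- vision.cut_out(name, camera): "pixels" (420x560 bool, what is visible of it).
The state is a dict: "time": time; "q": joint angles; "joint_velocities": joint speeds; "joint_efforts": joint torques, N m; "ee_pos": TCP position; "tool_rot": TCP orientation; "force": force on the tool from outside, world axes, zero at the start; "moment": the same for the moment, N m; "opening": finger opening in m.
Only numpy, scipy, OpenCV 4.12 (cv2) and the standard library are available. Lean on these libraries where they do the work, as an engineer would, in place of code of your own. Each camera call takes 0.05 s, during which the arm holds its last target.

### The job

Take the blue U-shaped guitar neck rest out of the wooden rack and put its foot in the bayonet socket with its two lugs through the slots; push it all the way down against the spring, then turn it clockwise (seen from above) a quarter turn to the stop. Finish while still gripping it and pressing it down against the spring, fully turned: do not let it go or ease off, because a colleague will tighten the clamp while you hold. Leave the other fittings and everything else on the bench where they are.

Things in the scene. Friction and masses are not known exactly. Their poses are not given: they have to be found in the camera images.
- neck_rest: The loose neck rest, 0.15 to 0.3 kg. Origin: centre of its underside, z up. On top a blue saddle block, 74 mm long (x), 30 mm wide (y), z = 50 to 78, with an upright arm 8 mm thick at each end (58 mm between them, up to z = 102). Its round steel foot is 28 mm across, with two lugs along its x (see rest_foot), so the saddle's long direction is the lugs' direction. Same after half a turn.
- rest_grip (a point): Point to grip on the neck rest, on its axis, 66 mm above its underside, in the blue saddle block: close across the 30 mm width (along its y), midway between the arms. Grip firmly (about 90 N): the grip must carry the push of 14 N.
- rest_foot (a point): Centre of the underside of the neck rest's foot; same axes as neck_rest. The foot is chamfered 3 mm at its lower edge. The two lugs reach 22 mm from the axis along +x and -x, are 8 mm wide (y) and lie at z = 6 to 14 mm.
- socket: Fixed bayonet socket: grey block 72 x 72 mm, top 60 mm above the table, on a dark base plate 120 x 120 x 12 mm. Origin: centre of the base's underside, z up. Slots along its own x (white marks), quarter-turn position along its y (red marks). Under the 8 mm lip the lugs are free to turn clockwise only (from above), to stops 2 to 3 degrees past 90.
- socket_mouth (a point): Centre of the socket's hole (31.6 mm wide) at the top of the lip, 60 mm above the table. Two slots 12 mm wide run along its x to 25 mm from the axis. The foot's underside meets the plunger 12 mm below this point, the lugs are clear under the lip from 22 mm below, and the bottom stop is 30 mm below.
- plunger (a joint): Brass spring plunger (24 mm across) in the middle of the socket: how far it is pushed down, 0 to 0.018 m (0.018 is the bottom stop). The spring pushes up with 5 N at 0 and 14 N at 0.018 m. When a turned fitting is let go, the spring lifts it against the lip and the plunger reads only about 0.010 m.
- rack: Fixed dark wooden rack, 90 (x) by 290 (y) by 32 mm high, with three round bores 53 mm wide and 22 mm deep, 100 mm apart along its y. The neck rest, the bench stop and the ball post stand loosely in them on the bore floor 10 mm above the table, in any order. Origin at the centre of its underside.
- bench_stop: Bystander: steel foot like the neck rest's, with a round black rubber head 36 mm wide, 76 mm tall. Origin under its foot.
- ball_post: Bystander: brass foot with a wooden ball 36 mm wide on top, 84 mm tall. Origin under its foot.
- glue_bottle: Bystander: white glue bottle with orange cap, 52 mm wide, 130 mm tall. Origin under its base.
- brush_jar: Bystander: black jar 72 mm wide, 85 mm tall, with brushes up to 180 mm high. Origin under its base.
- tape_dispenser: Bystander: red tape dispenser with an orange roll, 70 x 150 mm, 106 mm tall. Origin under its base.
- block_plane: Bystander: steel hand plane with wooden grips, 160 x 45 mm, 73 mm tall. Origin under its sole.
- screwdriver: Bystander: screwdriver lying on the bench. Origin at its middle, on the bench.
- finish_jar: Bystander: amber jar with white lid, 68 mm wide, 70 mm tall. Origin under its base.
Things that resemble listed ones, but are neither listed nor needed, are in the scene too. What is shaped like the neck_rest but turquoise or yellow is not meant.

How it is judged:
By the outcome, as a careful person would: the job done as asked, in the order asked, and still so for the second after the job is handed in, while the arm keeps its last pose, push and grip.
It also fails if it takes over 45 s, if anything falls off the work surface, if the arm or the gripper's body presses on something with over 40 N, if the wrist force passes 120 N, or if a joint passes its speed limit or range.

## Working session

There is one attempt and no reset: what is moved stays moved. The work goes in short steps, Python scripts to look and compute and a shell command to move; the robot and the scene stay as the last step left them, time stands still between calls to the robot, and variables do not carry over. Pictures are saved under pics/ and viewed, and the job is handed in when it is done.

```bash
mkdir -p pics; cat > h.py <<'E'
import numpy as np, cv2
from cell import status, vision, job
from scipy.spatial.transform import Rotation as Ro
def px2w(cam,uv,depth,cal=None,st=None):
    c=vision.get_calibration(cam) if cal is None else cal
    uv=np.atleast_2d(np.array(uv,float))
    K=np.array(c["K"],float);d=np.array(c["dist"],float)
    n=cv2.undistortPoints(uv.reshape(-1,1,2),K,d).reshape(-1,2)
    z=np.array([depth[int(v),int(u)] for u,v in uv]) if not np.isscalar(depth) else np.full(len(uv),depth)
    P=np.c_[n,np.ones(len(n))]*z[:,None]
    if "T_tool_cam" in c:
        T=np.array(c["T_tool_cam"]);P=P@T[:3,:3].T+T[:3,3]
        R=Ro.from_euler('xyz',st["tool_rot"],degrees=True).as_matrix()
        return P@R.T+np.array(st["ee_pos"])
    return (P-np.array(c["t"]))@np.array(c["R"])
E
python3 - <<'E'
from h import *
s=status.get_state();print(s)
for n in ["scene","top","wrist"]:
    st=status.get_state();p,d=vision.get_image(n);cv2.imwrite(f"pics/{n}0.png",p);np.save(f"{n}0.npy",d)
    for o in (["neck_rest","socket","rack"]):
        for r in vision.recognise(o,n)[:4]: print(n,o,r["score"],np.round(r["centre"],3))
E
```

```text
{'time': 0.0, 'q': array([ 79.05638373,  39.53311117, -11.14462638,  89.74612497,
         9.00981604,  51.70818669, -12.3253666 ]), 'joint_velocities': array([ 0.01797245, -0.01999741, -0.01514471, -0.01186223,  0.04460886,
       -0.08747693, -0.02840472]), 'joint_efforts': array([-1.40542020e-04, -5.39609492e+01, -1.26701865e+00, -1.58542460e+01,
        8.96383077e-03,  9.54630843e-03, -1.39742417e-05]), 'ee_pos': array([ 0.13913608, -0.60864338,  0.2304789 ]), 'tool_rot': array([-90.00554201,   0.10574557, -77.11775038]), 'force': array([-0.0072227 ,  0.92515338, -0.13628002]), 'moment': array([-0.01283523, -0.02206962,  0.01720778]), 'opening': 0.08552659863121001}
scene neck_rest 0.89 [ 0.656 -0.131  0.077]
scene neck_rest 0.81 [ 0.506 -0.202  0.089]
scene neck_rest 0.64 [ 0.347 -0.229  0.076]
scene neck_rest 0.6 [0.458 0.038 0.077]
scene rack 0.96 [ 0.519 -0.175  0.032]
top neck_rest 0.6 [ 0.499 -0.207  0.09 ]
top neck_rest 0.55 [0.451 0.042 0.078]
top neck_rest 0.48 [ 0.648 -0.136  0.083]
top neck_rest 0.47 [ 0.34  -0.234  0.076]
top socket 0.85 [0.574 0.226 0.014]
top rack 0.92 [ 0.498 -0.2    0.033]
```

View pics/scene0.png

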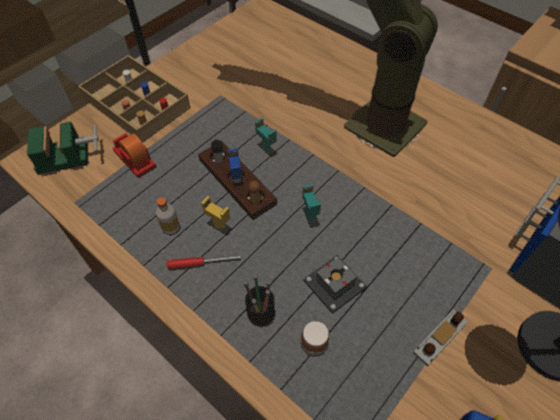

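View pics/top0.png

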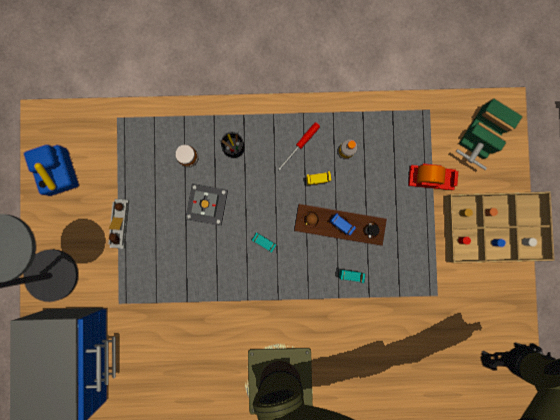

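```bash
python3 - <<'E'
from h import *
print({k:np.round(v,4).tolist() for k,v in vision.get_calibration("top").items() if k!="x"})
print({k:np.round(v,4).tolist() for k,v in vision.get_calibration("wrist").items()})
E
```

```text
{'K': [[486.5841, 0.0, 274.4608], [0.0, 486.5841, 210.006], [0.0, 0.0, 1.0]], 'dist': [0.0068, 0.0, 0.0, 0.0, 0.0], 'R': [[-0.025, -0.9997, -0.0008], [-0.9984, 0.025, -0.0513], [0.0513, -0.0005, -0.9987]], 't': [0.0172, 0.5553, 1.5879]}
{'K': [[309.8665, 0.0, 276.138], [0.0, 309.8665, 212.4333], [0.0, 0.0, 1.0]], 'dist': [-0.0008, 0.0, 0.0, 0.0, 0.0], 'T_tool_cam': [[1.0, -0.0002, -0.0001, -0.0002], [0.0001, -0.2973, 0.9548, -0.1415], [-0.0002, -0.9548, -0.2973, 0.075], [0.0, 0.0, 0.0, 1.0]]}
```

The pictures show four neck-rest shapes. In the top view they are blue at (343,225) in the rack, yellow at (318,179), and turquoise at (264,242) and (351,275). Only the blue one stands in the rack and has the right colour. The socket is at (206,204). Next is an enlarged crop to confirm, plus measurements.

```bash
python3 - <<'E'
from h import *
p=cv2.imread("pics/top0.png");d=np.load("top0.npy")
a=cv2.resize(p[190:260,285:395],None,fx=5,fy=5,interpolation=cv2.INTER_CUBIC)
b=cv2.resize(p[170:240,170:240],None,fx=5,fy=5,interpolation=cv2.INTER_CUBIC)
cv2.imwrite("pics/crop0.png",cv2.resize(np.hstack([a,b]),None,fx=.85,fy=.85))
hsv=cv2.cvtColor(p,cv2.COLOR_BGR2HSV)
m=cv2.inRange(hsv,(105,90,50),(130,255,255));m[:190]=0;m[260:]=0;m[:,:285]=0;m[:,395:]=0
v,u=np.nonzero(m);uv=np.c_[u,v]
P=px2w("top",uv,d)
print(len(P),P[:,2].min(),P[:,2].max())
c,sz,an=cv2.minAreaRect(P[:,:2].astype(np.float32)*1000);print(c,sz,an)
q=P[P[:,2]>.085]; print(q.round(3).tolist()[:40])
# socket: top surface z~.06
vv,uu=np.mgrid[165:245,165:250];uv=np.c_[uu.ravel(),vv.ravel()];P=px2w("top",uv,d)
for lo,hi in ((.054,.068),(.006,.02)):
    S=P[(P[:,2]>lo)&(P[:,2]<hi)];print(lo,len(S),S.mean(0),cv2.minAreaRect(S[:,:2].astype(np.float32)*1000))
h=cv2.cvtColor(p[165:245,165:250],cv2.COLOR_BGR2HSV).reshape(-1,3)
red=((h[:,0]<8)|(h[:,0]>172))&(h[:,1]>100)&(h[:,2]>60)
print(P[red].round(3).tolist())
wh=(h[:,1]<40)&(h[:,2]>170);print(P[wh].round(3).tolist())
E
```

```text
239 0.006420009337275018 1.6143255064746966
(506.2743225097656, -126.86021423339844) (261.1539001464844, 68.97359466552734) 89.33631134033203
[[0.534, -0.187, 0.106], [0.533, -0.19, 0.111], [0.531, -0.184, 0.107], [0.53, -0.186, 0.114], [0.53, -0.19, 0.11], [0.528, -0.181, 0.102], [0.527, -0.184, 0.107], [0.527, -0.186, 0.11], [0.527, -0.189, 0.112], [0.527, -0.193, 0.11], [0.525, -0.18, 0.089], [0.524, -0.181, 0.105], [0.524, -0.183, 0.115], [0.524, -0.186, 0.109], [0.525, -0.195, 0.09], [0.525, -0.198, 0.09], [0.521, -0.177, 0.109], [0.521, -0.18, 0.113], [0.521, -0.182, 0.12], [0.522, -0.192, 0.088], [0.522, -0.196, 0.087], [0.522, -0.202, 0.086], [0.521, -0.205, 0.086], [0.473, 0.004, 1.614], [0.518, -0.177, 0.109], [0.518, -0.18, 0.111], [0.519, -0.189, 0.086], [0.518, -0.192, 0.092], [0.519, -0.196, 0.085], [0.518, -0.197, 0.095], [0.518, -0.201, 0.089], [0.518, -0.204, 0.091], [0.518, -0.208, 0.086], [0.516, -0.172, 0.098], [0.515, -0.173, 0.115], [0.515, -0.177, 0.111], [0.515, -0.184, 0.106], [0.515, -0.189, 0.091], [0.515, -0.192, 0.091], [0.515, -0.199, 0.086]]
0.054 388 [
[... 827 characters left out ...]
639, 0.271, 0.011], [0.637, 0.266, 0.021], [0.638, 0.264, 0.014], [0.623, 0.171, 0.015], [0.622, 0.168, 0.017], [0.619, 0.175, 0.016], [0.619, 0.171, 0.016], [0.619, 0.168, 0.018], [0.613, 0.227, 0.064], [0.614, 0.225, 0.055], [0.613, 0.221, 0.059], [0.613, 0.218, 0.057], [0.616, 0.172, 0.012], [0.61, 0.225, 0.058], [0.609, 0.22, 0.066], [0.61, 0.218, 0.063], [0.553, 0.238, 0.059], [0.552, 0.235, 0.062], [0.553, 0.233, 0.053], [0.55, 0.239, 0.058], [0.55, 0.236, 0.055], [0.549, 0.231, 0.065], [0.549, 0.229, 0.059], [0.543, 0.289, 0.008], [0.543, 0.284, 0.02], [0.527, 0.189, 0.02], [0.524, 0.192, 0.025], [0.524, 0.19, 0.013], [0.524, 0.186, 0.016], [0.521, 0.194, 0.011], [0.521, 0.19, 0.016]]
```

View pics/crop0.png

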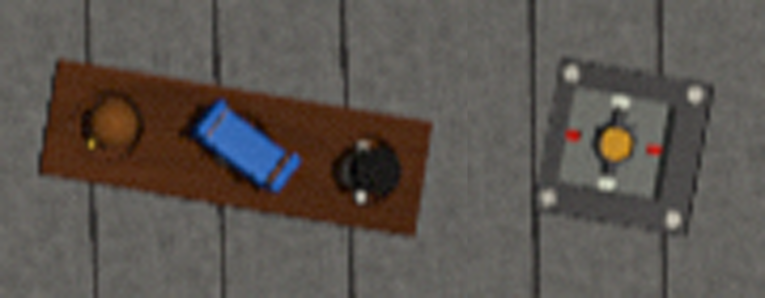

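The crop confirms it: the blue U-shaped saddle sits in the middle bore between the ball post and the bench stop. The socket's white marks run roughly along world x and its red marks along y. Next I fit the rest's pose.

```bash
python3 - <<'E'
from h import *
p=cv2.imread("pics/top0.png");d=np.load("top0.npy")
hsv=cv2.cvtColor(p,cv2.COLOR_BGR2HSV)
m=cv2.inRange(hsv,(100,90,50),(130,255,255));m[:205]=0;m[248:]=0;m[:,:322]=0;m[:,365:]=0
v,u=np.nonzero(m);P=px2w("top",np.c_[u,v],d)
P=P[(P[:,2]>.06)&(P[:,2]<.13)]
print(len(P),cv2.minAreaRect(P[:,:2].astype(np.float32)*1000))
w,V=np.linalg.eigh(np.cov(P[:,:2].T));print(P.mean(0),V[:,1],np.degrees(np.arctan2(V[1,1],V[0,1])))
s=status.get_state();print(s["time"],s["ee_pos"],s["tool_rot"])
E
```

```text
220 ((501.06732177734375, -206.8592987060547), (73.1806640625, 29.797521591186523), 51.04218292236328)
[ 0.50086081 -0.2067263   0.09296167] [0.62419329 0.78126995] 51.37699870544697
0.6 [ 0.1393314  -0.60931108  0.23136483] [-8.99996144e+01 -8.72627613e-03 -7.71229190e+01]
```

```bash
python3 -m jog '[[[-31,0,44,0,0,0,-1],[-31,0,44,0,0,0,-1],[-31,0,44,0,0,0,-1],[-31,0,44,0,0,0,-1],[-31,0,44,0,0,0,-1],[-31,0,44,0,0,0,-1],[-31,0,44,0,0,0,-1],[-31,0,44,0,0,0,-1],[-31,0,44,0,0,0,-1],[-31,0,44,0,0,0,-1]]]'
python3 -m jog '[[[0,0,0,0,-0.168,0,-1],[0,0,0,0,-0.168,0,-1],[0,0,0,0,-0.168,0,-1],[0,0,0,0,-0.168,0,-1],[0,0,0,0,0,0,-1]]]'
python3 - <<'E'
from h import *
s=status.get_state();print(s["q"])
p,d=vision.get_image("wrist");cv2.imwrite("pics/w1.png",p);np.save("w1.npy",d)
hsv=cv2.cvtColor(p,cv2.COLOR_BGR2HSV)
m=cv2.inRange(hsv,(105,90,40),(130,255,255))
n,l,st,c=cv2.connectedComponentsWithStats(m);k=1+np.argmax(st[1:,4]);m=l==k;print(st[k],c[k])
v,u=np.nonzero(m);P=px2w("wrist",np.c_[u,v],d,st=s)
for lo,hi in((.082,.094),(.106,.118)):
    Q=P[(P[:,2]>lo)&(P[:,2]<hi)];r=cv2.minAreaRect(Q[:,:2].astype(np.float32)*1000);print(len(Q),np.median(Q[:,2]),r)
Q=P[(P[:,2]>.07)&(P[:,2]<.13)];print(cv2.minAreaRect(Q[:,:2].astype(np.float32)*1000))
E
```

```text
time: 1.85
ee_pos: [0.5004, -0.2077, 0.2315]
tool_rot: [-90.0, -0.0, -77.1]
force: [0.4, 0.4, -0.1]
opening: 0.0855
time: 2.48
ee_pos: [0.4992, -0.2091, 0.2314]
tool_rot: [-90.0, -0.0, -38.7]
force: [-0.0, -0.3, -0.6]
opening: 0.0854
[ 29.8925191   33.85805014 -19.51982943 103.98990034  15.3113706
  44.71981824 -36.24484778]
[ 259  154   36   89 2478] [276.73325262 195.0008071 ]
1638 0.0868142289493304 ((503.1219177246094, -204.79470825195312), (66.81275177001953, 29.48141098022461), 50.85557556152344)
576 0.1107020595712295 ((500.8077087402344, -207.04489135742188), (72.91165161132812, 29.300413131713867), 51.3955192565918)
((501.1396789550781, -207.20523071289062), (73.16752624511719, 29.688987731933594), 51.11362075805664)
```

View pics/w1.png

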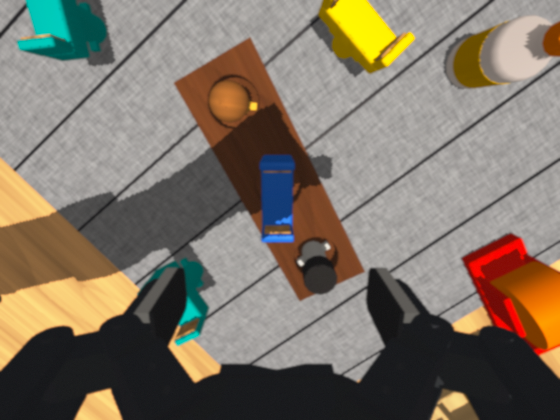

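The blue rest shows at (277,195) in the rack. Wrist and top camera agree on (0.501, -0.207) with the long axis at 51.2°. Next I correct by 2.5 mm and descend.

```bash
python3 -m jog '[[[0,22,2.5,0,0,0,-1],[0,22,0,0,0,0,-1],[0,22,0,0,0,0,-1],[0,22,0,0,0,0,-1],[0,22,0,0,0,0,-1],[0,22,0,0,0,0,-1],[0,22,0,0,0,0,-1],[0,22,0,0,0,0,-1],[0,0,0,0,0,0,-1]]]'
python3 -m jog '[[[0,0,0,0,0,0,0],[0,0,0,0,0,0,0.3],[0,0,0,0,0,0,1],[0,0,0,0,0,0,1],[0,0,0,0,0,0,1],[0,0,0,0,0,0,1],[0,0,0,0,0,0,1],[0,0,0,0,0,0,1]]]'
```

```text
time: 3.65
ee_pos: [0.4999, -0.2067, 0.0542]
tool_rot: [-90.1, 0.1, -38.7]
force: [0.4, 0.1, 0.2]
opening: 0.0856
time: 4.65
ee_pos: [0.5013, -0.2074, 0.0561]
tool_rot: [-90.0, -0.1, -38.6]
force: [-0.0, -0.4, 5.9]
opening: 0.0294
```

```bash
python3 -m jog '[[[0,-10,0,0,0,0,1],[0,-20,0,0,0,0,1],[0,-30,0,0,0,0,1],[0,-30,0,0,0,0,1],[0,-30,0,0,0,0,1],[0,0,0,0,0,0,1]]]'
python3 -m jog '[[[-21,0,39,0,0,0,1],[-21,0,39,0,0,0,1],[-21,0,39,0,0,0,1],[-21,0,39,0,0,0,1],[-21,0,39,0,0,0,1],[-21,0,39,0,0,0,1],[-21,0,39,0,0,0,1],[-21,0,39,0,0,0,1],[-21,0,39,0,0,0,1],[0,0,0,0,0,0,1]]]'
python3 - <<'E'
from h import *
s=status.get_state();print(s["q"],s["force"])
p,d=vision.get_image("wrist");cv2.imwrite("pics/w2.png",p)
p,d=vision.get_image("top");cv2.imwrite("pics/t2.png",p)
E
```

```text
time: 5.4
ee_pos: [0.5019, -0.2074, 0.1772]
tool_rot: [-89.9, -0.2, -38.6]
force: [-0.4, -0.5, -2.8]
opening: 0.0291
time: 6.65
ee_pos: [0.5708, 0.1911, 0.1738]
tool_rot: [-89.9, 0.2, -38.2]
force: [-0.6, -0.2, -3.5]
opening: 0.0292
[-14.87862618  42.05300359 -13.87448347  96.97847716  13.37624534
  42.59259945 -73.38843017] [-0.64858547 -0.20136806 -3.50297527]
```

View pics/w2.png

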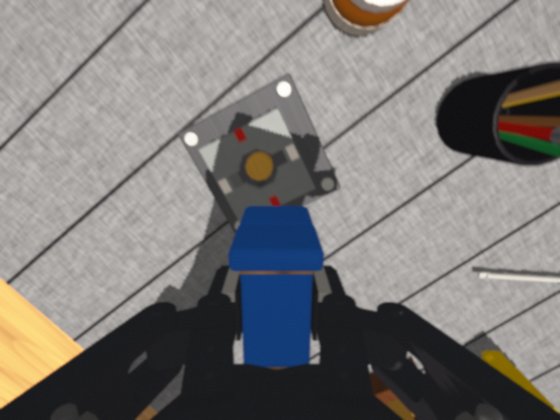

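The rest is held upright in the wrist view. The socket is visible with its brass plunger at (259,166), red marks at (240,134) and (274,201), and white marks at (224,186) and (291,152). Next I refine the socket pose from this view.

```bash
python3 - <<'E'
from h import *
s=status.get_state()
p,d=vision.get_image("wrist")
cv2.imwrite("pics/w3.png",cv2.resize(p[70:240,170:350],None,fx=3,fy=3,interpolation=cv2.INTER_CUBIC))
np.save("w3.npy",d)
hsv=cv2.cvtColor(p,cv2.COLOR_BGR2HSV)
def comps(m,name):
    n,l,st,c=cv2.connectedComponentsWithStats(m)
    for k in range(1,n):
        if st[k,4]>15:
            v,u=np.nonzero(l==k);P=px2w("wrist",np.c_[u,v],d,st=s)
            print(name,c[k].round(1),st[k,4],np.median(P,0).round(4))
roi=np.zeros(p.shape[:2],np.uint8);roi[70:210,180:345]=255
red=(cv2.inRange(hsv,(0,110,40),(8,255,255))|cv2.inRange(hsv,(172,110,40),(180,255,255)))&roi
comps(red,"red")
comps(cv2.inRange(hsv,(10,110,50),(25,255,255))&roi,"brass")
vv,uu=np.mgrid[75:245,175:350];P=px2w("wrist",np.c_[uu.ravel(),vv.ravel()],d,st=s)
S=P[(abs(P[:,2]-.06)<.006)&(np.hypot(P[:,0]-.58,P[:,1]-.228)<.056)];print(len(S),np.median(S[:,2]),cv2.minAreaRect(S[:,:2].astype(np.float32)*1000))
B=P[(abs(P[:,2]-.045)<.009)&(np.hypot(P[:,0]-.58,P[:,1]-.228)<.016)];print("bore",len(B),B.mean(0))
for uv in((224,186),(291,152)):print(px2w("wrist",[uv],d,st=s))
E
```

```text
red [233.1 127. ] 124 [0.585  0.2587 0.0594]
red [269.  194.8] 103 [0.5721 0.1976 0.0593]
brass [253.3 158.8] 674 [0.5796 0.2287 0.0467]
6172 0.05889816357452697 ((578.6121826171875, 228.29241943359375), (72.23773956298828, 72.24383544921875), 78.51117706298828)
bore 616 [0.57932219 0.22857238 0.04670279]
[[0.54761908 0.22722537 0.05983303]]
[[0.60889289 0.21436531 0.05902056]]
```

View pics/w3.png

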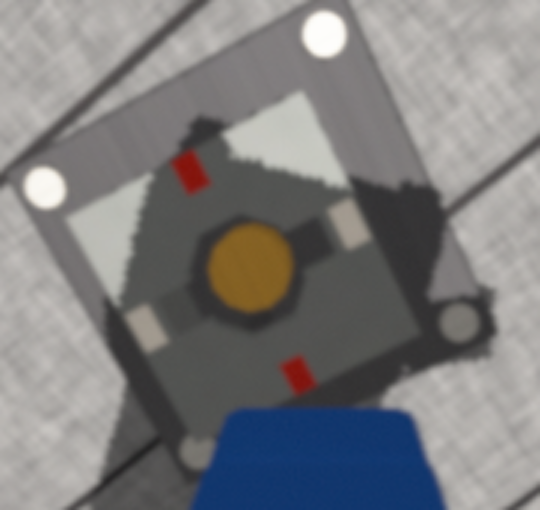

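View pics/t2.png

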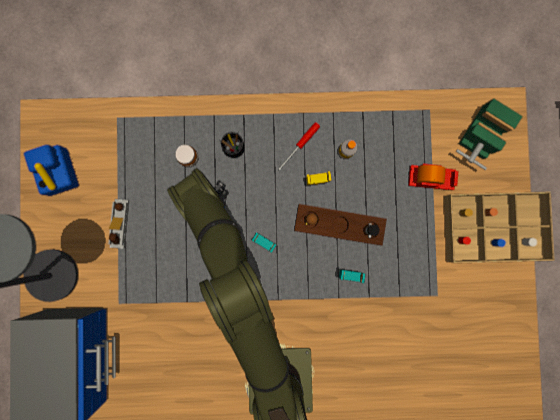

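```bash
python3 -m jog '[[[0,0,0,0,-0.17,0,1],[0,0,0,0,-0.17,0,1],[0,0,0,0,-0.17,0,1],[0,0,0,0,-0.17,0,1],[0,0,0,0,-0.17,0,1],[0,0,0,0,-0.17,0,1],[0,0,0,0,-0.17,0,1],[0,0,0,0,-0.17,0,1],[0,0,0,0,-0.17,0,1],[0,0,0,0,-0.17,0,1]]]'
python3 -m jog '[[[0,0,0,0,-0.17,0,1],[0,0,0,0,-0.165,0,1],[0,0,0,0,0,0,1],[0,0,0,0,0,0,1]]]'
cat > rel.py <<'E'
from h import *
import sys
s=status.get_state();R=Ro.from_euler('xyz',s["tool_rot"],degrees=True).as_matrix()
t=np.array([.579,.2282,s["ee_pos"][2]])
print(s["time"],s["ee_pos"].round(4),s["tool_rot"].round(2),s["force"].round(1),"F mom",s["moment"].round(2))
print("tool delta mm",(R.T@(t-s["ee_pos"])*1000).round(1),"q",s["q"].round(0))
E
python3 rel.py
```

```text
time: 8.05
ee_pos: [0.572, 0.1822, 0.1744]
tool_rot: [-90.0, 0.2, 58.9]
force: [-0.3, 0.2, -2.9]
opening: 0.0295
time: 8.55
ee_pos: [0.5721, 0.1838, 0.1749]
tool_rot: [-90.0, 0.1, 77.7]
force: [0.2, -0.2, -2.2]
opening: 0.029
8.55 [0.5721 0.1838 0.1749] [-8.998e+01  7.000e-02  7.775e+01] [ 0.2 -0.2 -2.2] F mom [-0.01  0.02  0.03]
tool delta mm [44.9 -0.1  2.7] q [  2.  48. -46.  96.  41.  54.  19.]
```

```bash
python3 -m jog '[[[15,0,1.7,0,-0.01,0,1],[15,0,1,0,0,0,1],[15,20,0,0,0,0,1],[0,20,0,0,0,0,1],[0,15,0,0,0,0,1],[0,0,0,0,0,0,1],[0,0,0,0,0,0,1]]]'
python3 rel.py
python3 - <<'E'
from h import *
s=status.get_state();p,d=vision.get_image("wrist");cv2.imwrite("pics/w4.png",p)
hsv=cv2.cvtColor(p,cv2.COLOR_BGR2HSV);m=cv2.inRange(hsv,(105,90,30),(130,255,255))
n,l,st,c=cv2.connectedComponentsWithStats(m);k=1+np.argmax(st[1:,4]);v,u=np.nonzero(l==k)
P=px2w("wrist",np.c_[u,v],d,st=s);R=Ro.from_euler('xyz',s["tool_rot"],degrees=True).as_matrix()
T=(P-s["ee_pos"])@R*1000
print(st[k],np.percentile(T,[1,50,99],axis=0).round(1))
A=T[(abs(T[:,2])<45)&(abs(T[:,0])<20)];r=cv2.minAreaRect(A[:,[0,2]].astype(np.float32));print(r)
print("armtops",[ (np.median(A[A[:,2]*sg>29.5],0).round(1),(A[:,2]*sg>29.5).sum()) for sg in(1,-1)])
print("z range world",np.percentile(P[:,2],[2,50,98]).round(4))
p,_=vision.get_image("scene");cv2.imwrite("pics/s4.png",cv2.resize(p[170:350,230:430],None,fx=3,fy=3,interpolation=cv2.INTER_CUBIC))
E
```

```text
time: 9.43
ee_pos: [0.5789, 0.2295, 0.1205]
tool_rot: [-90.0, -0.0, 78.5]
force: [0.8, 0.2, -1.3]
opening: 0.0294
9.425 [0.5789 0.2295 0.1205] [-9.002e+01 -1.000e-02  7.851e+01] [ 0.8  0.2 -1.3] F mom [-0.03  0.02 -0.02]
tool delta mm [-1.3 -0.  -0.4] q [ -3.  53. -43.  95.  44.  51.  14.]
[ 239  274   75   94 6492] [[-14.6 -71.8 -28.2]
 [ -0.2 -30.5  -3.7]
 [ 14.5 -28.6  16.3]]
((0.14987564086914062, -6.194757461547852), (31.318553924560547, 46.6661491394043), 1.2314715385437012)
armtops [(array([nan, nan, nan]), np.int64(0)), (array([ -2. , -29.4, -29.6]), np.int64(1))]
z range world [0.1494 0.151  0.1526]
  return _methods._mean(a, axis=axis, dtype=dtype,
  ret = um.true_divide(
```

View pics/w4.png

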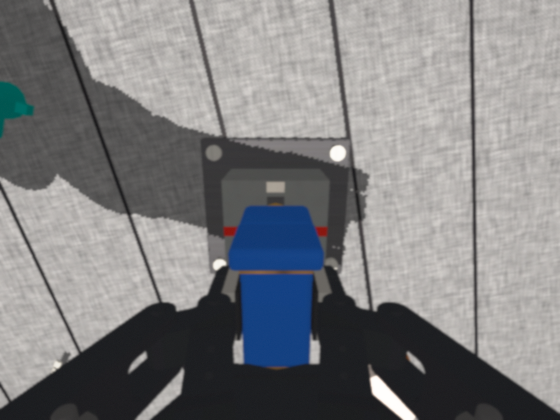

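View pics/s4.png

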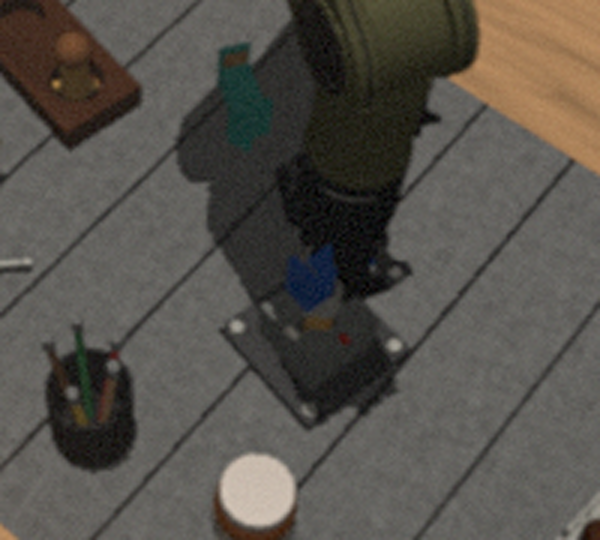

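The wrist view is symmetric. The red marks at (229,231) and (321,231) straddle the saddle at column 276, and the white mark at (275,187) is in line. Next I correct -1 mm along tool x and enter the hole slowly.

```bash
python3 -m jog '[[[-1,5,-0.2,0,0,0,1],[0,5,0,0,0,0,1],[0,5,0,0,0,0,1],[0,5,0,0,0,0,1],[0,0,0,0,0,0,1],[0,0,0,0,0,0,1]]]'; python3 rel.py
python3 -m jog '[[[0,3,0,0,0,0,1],[0,3,0,0,0,0,1],[0,0,0,0,0,0,1]]]'; python3 rel.py
```

```text
time: 10.28
ee_pos: [0.5786, 0.2289, 0.1003]
tool_rot: [-90.0, -0.0, 78.6]
force: [0.1, 0.1, -2.4]
opening: 0.0289
10.275 [0.5786 0.2289 0.1003] [-9.001e+01 -1.000e-02  7.856e+01] [ 0.1  0.1 -2.4] F mom [-0.01  0.    0.02]
tool delta mm [-0.6 -0.  -0.5] q [ -4.  54. -42.  95.  46.  49.  13.]
time: 10.65
ee_pos: [0.5786, 0.2288, 0.0943]
tool_rot: [-90.0, -0.0, 78.5]
force: [-0.3, 0.4, -2.3]
opening: 0.0295
10.65 [0.5786 0.2288 0.0943] [-90.01  -0.    78.55] [-0.3  0.4 -2.3] F mom [ 0.02  0.05 -0.02]
tool delta mm [-0.5  0.  -0.5] q [ -4.  55. -42.  95.  46.  48.  13.]
```

The foot and lugs are in the mouth with no contact force. Next I push down against the spring.

```bash
python3 -m jog '[[[-0.4,3,-0.4,0,0,0,1],[0,3,0,0,0,0,1],[0,3,0,0,0,0,1],[0,0,0,0,0,0,1],[0,0,0,0,0,0,1]]]'; python3 rel.py
python3 -m jog '[[[0,3,0,0,0,0,1],[0,3,0,0,0,0,1],[0,0,0,0,0,0,1],[0,0,0,0,0,0,1]]]'; python3 rel.py
```

```text
time: 11.28
ee_pos: [0.5788, 0.2288, 0.0858]
tool_rot: [-90.0, -0.0, 78.6]
force: [-2.5, 0.4, 5.6]
opening: 0.0293
11.275 [0.5788 0.2288 0.0858] [-9.001e+01 -4.000e-02  7.857e+01] [-2.5  0.4  5.6] F mom [-0.14  0.54 -0.01]
tool delta mm [-0.6 -0.  -0.3] q [ -4.  56. -41.  96.  47.  48.  12.]
time: 11.78
ee_pos: [0.5788, 0.2288, 0.0802]
tool_rot: [-90.0, -0.0, 78.6]
force: [-3.2, 0.2, 7.7]
opening: 0.0294
11.775 [0.5788 0.2288 0.0802] [-9.003e+01 -3.000e-02  7.857e+01] [-3.2  0.2  7.7] F mom [-0.25  0.7  -0.04]
tool delta mm [-0.6 -0.  -0.3] q [ -4.  56. -41.  96.  48.  47.  12.]
```

```bash
python3 -m jog '[[[0,2,0.5,0,0,0,1],[0,2,0.3,0,0,0,1],[0,0,0,0,0,0,1],[0,0,0,0,0,0,1]]]'; python3 rel.py
python3 -m jog '[[[0,1,0,0,0,0,1],[0,1,0,0,0,0,1],[0,0,0,0,0,0,1],[0,0,0,0,0,0,1]]]'; python3 rel.py
```

```text
time: 12.28
ee_pos: [0.5787, 0.2288, 0.0766]
tool_rot: [-90.1, -0.0, 78.6]
force: [-1.5, -1.4, 10.6]
opening: 0.0293
12.275 [0.5787 0.2288 0.0766] [-9.010e+01 -4.000e-02  7.855e+01] [-1.5 -1.4 10.6] F mom [-0.4   0.55  0.01]
tool delta mm [-0.6  0.  -0.4] q [ -4.  56. -41.  96.  48.  47.  12.]
time: 12.78
ee_pos: [0.5788, 0.2289, 0.0761]
tool_rot: [-90.2, -0.0, 78.5]
force: [-4.4, -3.0, 19.7]
opening: 0.0291
12.775 [0.5788 0.2289 0.0761] [-9.015e+01 -3.000e-02  7.855e+01] [-4.4 -3.  19.7] F mom [-0.9   1.07  0.01]
tool delta mm [-0.7  0.  -0.4] q [ -4.  56. -40.  96.  48.  47.  11.]
```

The bottom stop is reached: TCP z is 0.0761, as predicted, and the force rises past the spring's 14 N. Next I turn clockwise, watching forces.

```bash
python3 -m jog '[[[-0.4,0,0.4,0,0.1,0,1],[0,0,0,0,0.1,0,1],[0,0,0,0,0.1,0,1],[0,0,0,0,0.1,0,1],[0,0,0,0,0,0,1]]]'; python3 rel.py
```

```text
time: 13.4
ee_pos: [0.5801, 0.2298, 0.0761]
tool_rot: [-90.2, -0.3, 55.6]
force: [-1.3, -0.4, 16.4]
opening: 0.029
13.4 [0.5801 0.2298 0.0761] [-90.2   -0.32  55.58] [-1.3 -0.4 16.4] F mom [-0.22  0.28 -0.  ]
tool delta mm [-1.9 -0.  -0. ] q [ -7.  55. -35.  96.  43.  43.  -8.]
```

```bash
python3 -m jog '[[[0,0,0,0,0.1,0,1],[0,0,0,0,0.1,0,1],[0,0,0,0,0.1,0,1],[0,0,0,0,0.1,0,1],[0,0,0,0,0.1,0,1],[0,0,0,0,0.1,0,1],[0,0,0,0,0,0,1]]]'; python3 rel.py
python3 -m jog '[[[0,0,0,0,0.1,0,1],[0,0,0,0,0.1,0,1],[0,0,0,0,0.1,0,1],[0,0,0,0,0.1,0,1],[0,0,0,0,0,0,1],[0,0,0,0,0,0,1]]]'; python3 rel.py
```

```text
time: 14.28
ee_pos: [0.5807, 0.2297, 0.0761]
tool_rot: [-90.0, -0.4, 21.2]
force: [0.9, -1.0, 15.7]
opening: 0.0294
14.275 [0.5807 0.2297 0.0761] [-90.    -0.43  21.21] [ 0.9 -1.  15.7] F mom [-0.24 -0.02 -0.1 ]
tool delta mm [-2.1 -0.  -0.8] q [-11.  53. -26.  96.  35.  39. -35.]
time: 15.02
ee_pos: [0.5808, 0.2295, 0.0761]
tool_rot: [-89.8, -0.4, -1.7]
force: [-0.1, -0.6, 15.6]
opening: 0.0293
15.025 [0.5808 0.2295 0.0761] [-89.83  -0.4   -1.68] [-0.1 -0.6 15.6] F mom [-0.24  0.04 -0.04]
tool delta mm [-1.7 -0.  -1.3] q [-15.  52. -20.  96.  28.  36. -52.]
```

```bash
python3 -m jog '[[[0,0.3,0,0,0.08,0,1],[0,0.2,0,0,0.08,0,1],[0,0,0,0,0.02,0,1],[0,0,0,0,0,0,1],[0,0,0,0,0,0,1]]]'; python3 rel.py
python3 -m jog '[[[0,0,0,0,0.02,0,1],[0,0,0,0,0.02,0,1],[0,0,0,0,0,0,1],[0,0,0,0,0,0,1]]]'; python3 rel.py
```

```text
time: 15.65
ee_pos: [0.5805, 0.2297, 0.0761]
tool_rot: [-89.8, -0.4, -11.9]
force: [-1.6, -0.8, 19.6]
opening: 0.0296
15.65 [0.5805 0.2297 0.0761] [-89.76  -0.35 -11.92] [-1.6 -0.8 19.6] F mom [-0.28  0.34  0.24]
tool delta mm [-1.1 -0.  -1.8] q [-16.  52. -18.  97.  25.  35. -60.]
time: 16.15
ee_pos: [0.5799, 0.2301, 0.0761]
tool_rot: [-89.7, -0.3, -14.2]
force: [-2.2, 0.2, 20.8]
opening: 0.0291
16.15 [0.5799 0.2301 0.0761] [-89.75  -0.29 -14.18] [-2.2  0.2 20.8] F mom [-0.16  0.65  0.23]
tool delta mm [-0.4 -0.  -2. ] q [-16.  52. -17.  97.  24.  35. -61.]
```

```bash
python3 -m jog '[[[0,0,0,0,0.02,0,1],[0,0,0,0,0.02,0,1],[0,0,0,0,0,0,1],[0,0,0,0,0,0,1]]]'; python3 rel.py
python3 - <<'E'
from h import *
p,d=vision.get_image("wrist");cv2.imwrite("pics/w5.png",p)
p,_=vision.get_image("scene");cv2.imwrite("pics/s5.png",p)
E
```

```text
time: 16.65
ee_pos: [0.5796, 0.2302, 0.0761]
tool_rot: [-89.8, -0.3, -16.3]
force: [-3.1, -0.7, 21.1]
opening: 0.0291
16.65 [0.5796 0.2302 0.0761] [-89.76  -0.29 -16.26] [-3.1 -0.7 21.1] F mom [-0.19  0.69  1.07]
tool delta mm [-0.  -0.  -2.1] q [-17.  52. -17.  97.  23.  35. -63.]
```

View pics/w5.png

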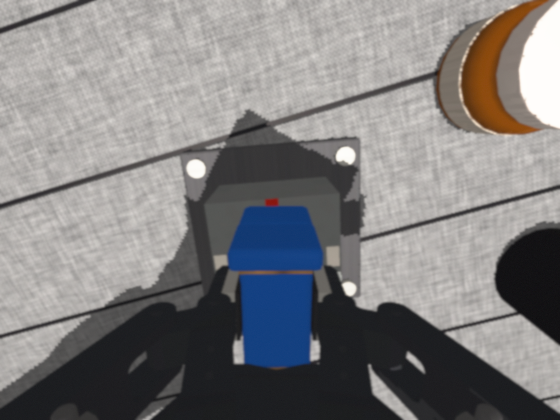

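View pics/s5.png

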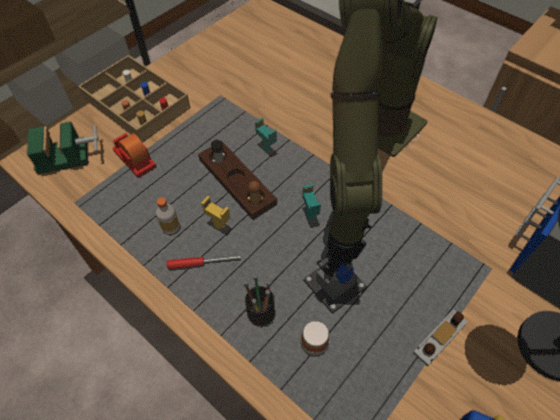

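The last 2° raised the torque about z from 0.2 to 1.1 N m, so the rest is at the stop. The wrist view shows the saddle at (276,290), now lined up with the red mark at (272,202). I'll check for drift and then hand in.

```bash
python3 -m jog '[[[0,0.3,0,0,0,0,1],[0,0,0,0,0,0,1],[0,0,0,0,0,0,1],[0,0,0,0,0,0,1],[0,0,0,0,0,0,1]]]'; python3 rel.py; python3 -c "
from cell import job;print(job.finish_job())"; python3 rel.py
```

```text
time: 17.38
ee_pos: [0.5796, 0.2302, 0.0761]
tool_rot: [-89.8, -0.3, -16.3]
force: [-3.2, -0.3, 23.0]
opening: 0.0293
17.375 [0.5796 0.2302 0.0761] [-89.76  -0.29 -16.26] [-3.2 -0.3 23. ] F mom [-0.22  0.76  1.04]
tool delta mm [-0.  -0.  -2.1] q [-17.  52. -17.  97.  23.  35. -63.]
the job is handed in; nothing more can be done
None
the job is handed in; nothing more can be done
```

The blue neck rest is in the bayonet socket, pushed to the bottom stop and turned clockwise to the end stop. I handed the job in at about 17.4 s with the arm still gripping and pressing down.

**Last checks:**
- **Depth:** the tool height stayed steady at 0.0761 m, which is where I expected it with the plunger fully down. The upward force read 23 N, more than the spring's 14 N.
- **Turn:** the tool went about 95° from the slot direction, slightly past the stops at 92–93°. The last 2° raised the torque to about 1 N m, so the extra looks like give in the grip.
- **Grip:** the finger opening held at 29 mm.
- **Bench:** the last scene picture showed the other fittings and bench items where they were.

**Doubts:** the tool ended about 2 mm off my estimated socket centre, within calibration error, with a small side force of 3 N. The grip force is fixed at half the maximum (60 N), so I could not set the recommended 90 N; the height and opening readings showed no slip.

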